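# Release the latched mode key

### The arm

A 7-joint arm with a two-finger parallel gripper is mounted at the origin on a cart in front of the work surface, level with it; the furniture and walls round the work are solid. World frame = base frame: x ahead of the robot, y to its left, z up, the work surface at z = 0. Lengths are in m, angles in rad, forces in N, time in s.
With the tool pointing down it reaches from about 0.4 to 0.925 m from the base axis. Payload 4.1 kg.
Tool frame: the origin (TCP) lies on the centre line of the jaws, within the pads' length; the fingertips stand 22 mm ahead of it and the grasp point (between the pads) lies 3 mm ahead of it; z points along the fingers, y is the line along which they close (so a half turn about z gives the same grasp; the last joint's range is limited). The gripper opens to 85 mm and grips with 20 to 120 N. Pads are 22 mm wide; open, the fingers measure 114 mm over their backs; the gripper's body (76 mm by 85 mm) begins 54 mm behind the grasp point. The pads swing forward as they close: fully open they stand 13 mm farther back than shut.
Start: joints at [1.135, 0.398, 0.045, 1.537, -0.019, 1.207, -0.051], TCP at [0.215, -0.614, 0.253] pointing down, gripper open.
Joint ranges: [-2.82, 2.82], [-0.49, 2.23], [-1.37, 1.46], [0, 2.46], [-1.36, 4.5], [0.23, 2], [-2.94, 2.94]. Speed limits (rad/s): [2.57, 2.57, 3.14, 3.14, 3.14, 3.14, 3.14].

### API

Orientations are given as a unit quaternion [w, x, y, z].
In Python, from rig import manip, read_camera gives the robot as it stands.
- The arm moves only by the tool move_arm, never from a script. Its argument "moves" is a list of rows, each an object with "fingers": the finger opening in m, from 0 to 0.0854; "slide": the shift along the tool's x, y, z in m, a list of three; "angular": the turn, a rotation vector about the tool's x, y, z in rad, a list of three. A call has 1 to 20 rows; each row is the pose to reach, as a shift and turn from the pose commanded when the call began, along the tool's axes at that moment; what a row does not reach only later rows make up. A row lasts 1/10 s, in which the tool goes at most 50 mm and 8.59 degrees, less where a joint would pass 70% of its speed; a pose out of reach is approached as far as the arm can. A call with a gripper value outside its range is refused whole. The fingers move at their own pace and stop on an object; "force" is the grip in N (left out, the last holds). Time passes only in rows, so rows that repeat a pose let the fingers close. It gives the time, the measured TCP pose, the force, the opening and the grip force at its end, in the units of the state.
- manip.observe(): the state, without advancing time (a new reading comes with each control period).
- read_camera(name): name is "side" or "top" or "wrist"; returns a dict with "pixels" (400x640x3 uint8, blue, green, red), "range_z" (400x640 float32, m along the optical axis (not along the pixel's ray), 0 where there is no reading), "fov_y" (degrees; the focal length in pixels is half the picture's height over the tangent of half this angle, whatever the lens; pixels are square), "cx", "cy" (the principal point, pixels), "k1" (the pictures are not rectified: a ray, as slopes to the right and down, at radius r is drawn at 1 + k1 r^2 times it, then the intrinsics apply), "extrinsics" (4x4, takes a point from camera to world coordinates). Camera axes: x right, y down, z forward; pixel columns grow to the right and rows downward; lengths in m; the calibration is good to about 2 mm. A picture is of the moment at which its call begins.
- manip.sign_off(): hands the job in; it is judged then, once.
The state is a dict: "time": time; "joint_positions": joint angles; "joint_velocities": joint speeds; "joint_efforts": joint torques, N m; "ee_pos": TCP position; "tcp_rot": TCP orientation; "wrist_force": force on the tool from outside, world axes, zero at the start; "wrist_torque": the same for the moment, N m; "opening": finger opening in m; "gripper_force": force on a finger pad.
Only numpy, scipy, OpenCV 4.12 (cv2) and the standard library are available. Lean on these libraries where they do the work, as an engineer would, in place of code of your own. Each camera call takes 0.05 s, during which the arm holds its last target. There are 200 camera calls.

### The job

One of the four identical keys in the row on the bench has been left latched down; light taps with the closed fingertips tell which, for it sits a little lower and stands firm, while a free key gives softly and springs back. Press the latched key firmly down to its stop and let go, so that it pops up and all four keys stand fully up. Touch the free keys only lightly, never pressing them down, and leave the things lying round the row where they are: nothing is to be picked up.

Things in the scene. Friction and masses are not known exactly. Their poses are not given: they have to be found in the camera images.
- key_row: Fixed grey housing, 96 (its x) by 252 (its y) by 44 mm high, with four identical black keys in a row on top. Origin: centre of its underside; z up, y along the row. Key centres: x = 0, y = -84, -28, +28, +84 mm. Caps 40 (x) by 34 mm (y), flat-topped, moving straight down. A free key's top is 66 mm above the origin, the latched key's 60 mm; hard stop 10.5 mm below the free height.
- latched_key (a joint): Depth in m of the key latched at the start; its place in the row changes and is not told. 0 = fully up, 0.006 = latched, 0.0105 = hard stop. Latched, it stands firm up to about 9 N; pushed 4 mm below its latched height (about 13 N) its catch lets go, and it springs up to 0 when the finger withdraws.
- free_key_a (a joint): Depth in m of one of the three free keys; its place in the row changes and is not told. 0 = fully up, 0.0105 = hard stop. It starts to give at 4 N, sinks 1 mm for each further 0.8 N (2.5 mm at 6 N), and springs back.
- free_key_b (a joint): Depth in m of one of the three free keys; its place in the row changes and is not told. 0 = fully up, 0.0105 = hard stop. It starts to give at 4 N, sinks 1 mm for each further 0.8 N (2.5 mm at 6 N), and springs back.
- free_key_c (a joint): Depth in m of one of the three free keys; its place in the row changes and is not told. 0 = fully up, 0.0105 = hard stop. It starts to give at 4 N, sinks 1 mm for each further 0.8 N (2.5 mm at 6 N), and springs back.
- paint_marker: Bystander, loose: white and yellow paint marker, 126 mm long, 16 mm thick, lying in front of the row; origin at the centre of its underside.
- spare_bearing: Bystander, loose: bare ball bearing, 52 mm across, 15 mm high, lying behind the row; origin at the centre of its underside.
- pinion_56: Bystander, loose: grey pinion standing gear upward, 45 mm across, 42 mm high, behind the row; origin at the centre of its underside.
- tape_roll: Bystander, loose: blue tape roll, 68 mm across, 19 mm high, beside the row's +y end; origin at the centre of its underside.
- grease_tub: Bystander, loose: open grease tub, 67 mm across, 52 mm high, beside the row's -y end; origin at the centre of its underside.

How it is judged:
By the outcome, as a careful person would: the job done as asked, in the order asked, and still so for the second after the job is handed in, with the robot touching nothing.
It also fails if it takes over 51 s, if anything falls off the work surface, if the arm or the gripper's body presses on something with over 40 N, if the wrist force passes 120 N, or if a joint passes its speed limit or range.

## Working session

There is one attempt and no reset: what is moved stays moved. The work goes in short steps, Python scripts to look and compute and a tool call to move; the robot and the scene stay as the last step left them, time stands still between calls to the robot, and variables do not carry over. Pictures are saved under pics/ and viewed, at most 10 in all, crops included, and the job is handed in when it is done.

Besides the shell and the picture viewer there is one more tool, called after "Emit:" as name(argument=value, ...) on one line, values as JSON. move_arm: Moves the arm, as the interface text tells. Its arguments: {"type":"object","properties":{"moves":{"type":"array"},"force":{"type":"number"}},"required":["moves"]}

```bash
mkdir -p pics; cat > h.py <<'E'
import numpy as np, cv2
from rig import manip, read_camera
def K(c):
    f=200/np.tan(np.radians(c["fov_y"])/2); return f
def cloud(c):
    f=K(c); h,w=c["range_z"].shape
    u,v=np.meshgrid(np.arange(w),np.arange(h))
    x=(u-c["cx"])/f; y=(v-c["cy"])/f
    a,b=x.copy(),y.copy()
    for _ in range(10):
        s=1+c["k1"]*(a*a+b*b); a=x/s; b=y/s
    z=c["range_z"]; P=np.stack([a*z,b*z,z],-1)
    E=np.array(c["extrinsics"]); W=P@E[:3,:3].T+E[:3,3]
    W[z<=0]=np.nan; return W
E
python3 - <<'E'
from h import *
s=manip.observe(); print({k:np.round(v,3).tolist() for k,v in s.items()})
ims=[]
for n in("top","side"):
    c=read_camera(n); np.savez(n,**c); cv2.imwrite(f"pics/{n}0.png",c["pixels"])
    print(n,c["fov_y"],c["k1"],np.round(c["extrinsics"],3).tolist())
E
```

```text
{'time': 0.0, 'joint_positions': [1.135, 0.399, 0.045, 1.538, -0.019, 1.207, -0.051], 'joint_velocities': [-0.001, -0.0, -0.001, -0.0, -0.001, 0.001, -0.001], 'joint_efforts': [-0.0, -47.513, 1.364, -25.423, 0.012, 0.009, -0.0], 'ee_pos': [0.215, -0.613, 0.252], 'tcp_rot': [-0.001, 0.986, 0.168, -0.0], 'wrist_force': [-0.176, 1.084, 0.2], 'wrist_torque': [0.031, -0.003, -0.012], 'gripper_force': 0.0, 'opening': 0.086}
top 48.167517441378614 0.016990360264560977 [[0.014, -0.995, 0.099, 0.49], [-1.0, -0.013, 0.011, 0.1], [-0.009, -0.099, -0.995, 1.099], [0.0, 0.0, 0.0, 1.0]]
side 49.037802801455705 -0.010889790559111214 [[0.999, 0.033, -0.028, 0.618], [0.043, -0.691, 0.721, -0.75], [0.004, -0.722, -0.692, 0.87], [0.0, 0.0, 0.0, 1.0]]
```

View pics/top0.png

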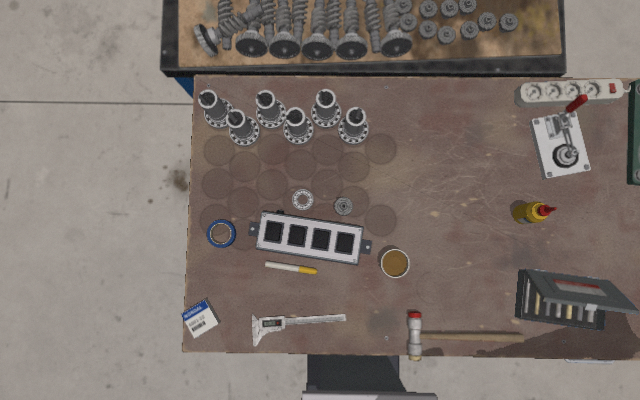

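View pics/side0.png

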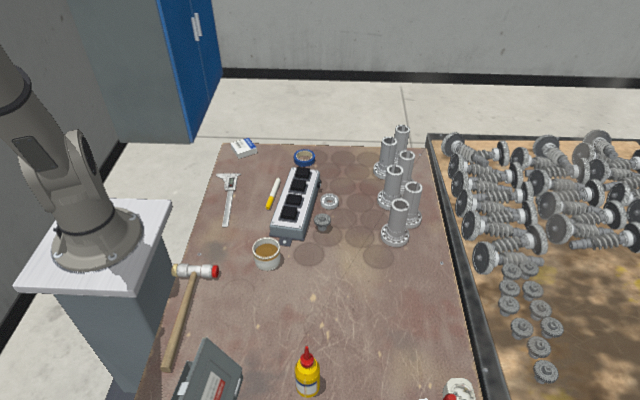

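The top view shows the key row at (255–362, 212–262), with keys near (274,231), (297,235), (321,239) and (345,243). The marker is at (290,267), the tub at (395,263), the tape at (221,233), the bearing at (303,199) and the pinion at (344,206). The side view shows the same row around (295,200).

```bash
python3 - <<'E'
from h import *
for n,box in(("top",(250,205,370,270)),("side",(265,155,330,250))):
    c=dict(np.load(n+".npz")); W=cloud(c); x0,y0,x1,y1=box
    g=c["pixels"].max(-1)
    m=np.zeros_like(g); m[y0:y1,x0:x1]=((g[y0:y1,x0:x1]<60)&(W[y0:y1,x0:x1,2]>.05))*255
    k,l,st,ce=cv2.connectedComponentsWithStats(m)
    for i in range(1,k):
        if st[i,4]<60: continue
        P=W[l==i]; top=P[P[:,2]>np.nanpercentile(P[:,2],50)-.004]
        print(n,st[i].tolist(),np.round(ce[i],1),np.round(np.nanmean(top,0),4),"z med",np.round(np.nanmedian(P[:,2]),4), "mid",np.round((top.min(0)+top.max(0))/2,4))
    # housing
    if n=="top":
        h=(W[...,2]>.03)&(W[...,2]<.08); h[:205]=0;h[270:]=0;h[:,:245]=0;h[:,372:]=0
        k,l,st,ce=cv2.connectedComponentsWithStats(h.astype(np.uint8))
        i=1+st[1:,4].argmax(); P=W[l==i]; print(cv2.minAreaRect(P[:,:2].astype(np.float32)),np.nanmedian(P[:,2]))
        t=W[265:285,260:330,2]; print("table z",np.nanmedian(t))
E
```

```text
top [265, 222, 17, 20, 267] [272.9 231.3] [0.5269 0.228  0.0672] z med 0.0669 mid [0.5277 0.2282 0.0684]
top [288, 225, 17, 20, 267] [296.4 235.1] [0.519  0.1731 0.0674] z med 0.0673 mid [0.5192 0.1737 0.0673]
top [312, 230, 18, 19, 257] [320.3 238.8] [0.5111 0.118  0.0613] z med 0.0612 mid [0.5109 0.1185 0.062 ]
top [336, 233, 17, 20, 260] [344.2 242.6] [0.5031 0.0627 0.0674] z med 0.0673 mid [0.5024 0.063  0.0678]
((0.5191629528999329, 0.1448073387145996), (0.24589969217777252, 0.0982990562915802), 81.71874237060547) 0.04658290418323818
table z 0.0012450684067517592
side [295, 167, 15, 12, 143] [302.2 172.6] [0.5288 0.2242 0.0638] z med 0.0631 mid [0.5282 0.2256 0.064 ]
side [290, 179, 16, 13, 152] [298.1 184.9] [0.5215 0.1693 0.0643] z med 0.0637 mid [0.521  0.17   0.0641]
side [286, 194, 16, 11, 136] [293.4 199.4] [0.5128 0.1131 0.0582] z med 0.0582 mid [0.5128 0.1154 0.0581]
side [280, 206, 17, 14, 178] [288.6 212.5] [0.5054 0.0591 0.064 ] z med 0.0634 mid [0.505  0.0614 0.0636]
```

Both views show the third key from the +y end about 6 mm lower than the others, at roughly (0.512, 0.117). The key spacing is 55.7 mm, as expected. I'll move above it with the fingers closed, then confirm with a light tap.

Emit:
move_arm(moves=[{"fingers": 0,"slide": [0.029,-0.033,0],"angular": [0,0,0.03]},{"fingers": 0,"slide": [0.058,-0.066,0],"angular": [0,0,0.06]},{"fingers": 0,"slide": [0.087,-0.099,0],"angular": [0,0,0.09]},{"fingers": 0,"slide": [0.116,-0.132,0],"angular": [0,0,0.12]},{"fingers": 0,"slide": [0.145,-0.164,0],"angular": [0,0,0.15]},{"fingers": 0,"slide": [0.174,-0.197,0],"angular": [0,0,0.18]},{"fingers": 0,"slide": [0.203,-0.23,0],"angular": [0,0,0.21]},{"fingers": 0,"slide": [0.232,-0.263,0],"angular": [0,0,0.24]},{"fingers": 0,"slide": [0.261,-0.296,0],"angular": [0,0,0.27]},{"fingers": 0,"slide": [0.29,-0.329,0],"angular": [0,0,0.3]},{"fingers": 0,"slide": [0.319,-0.362,0],"angular": [0,0,0.33]},{"fingers": 0,"slide": [0.348,-0.395,0],"angular": [0,0,0.36]},{"fingers": 0,"slide": [0.377,-0.428,0],"angular": [0,0,0.39]},{"fingers": 0,"slide": [0.406,-0.46,0],"angular": [0,0,0.42]},{"fingers": 0,"slide": [0.435,-0.493,0],"angular": [0,0,0.45]},{"fingers": 0,"slide": [0.464,-0.526,0],"angular": [0,0,0.48]},{"fingers": 0,"slide": [0.493,-0.559,0],"angular": [0,0,0.48]},{"fingers": 0,"slide": [0.522,-0.592,0],"angular": [0,0,0.48]},{"fingers": 0,"slide": [0.522,-0.592,0],"angular": [0,0,0.48]},{"fingers": 0,"slide": [0.522,-0.592,0],"angular": [0,0,0.48]}])

```text
time: 2.1
ee_pos: [0.5114, 0.1186, 0.2527]
tcp_rot: [0.0, 0.998, -0.07, -0.001]
wrist_force: [-0.4, -1.1, 0.0]
opening: 0.0
gripper_force: 0.0
```

```bash
python3 - <<'E'
from h import *
c=read_camera("wrist"); cv2.imwrite("pics/w1.png",c["pixels"]); W=cloud(c)
g=c["pixels"].max(-1)
m=((g<60)&(W[...,2]>.052)&(W[...,2]<.075)).astype(np.uint8)
m=cv2.morphologyEx(m,cv2.MORPH_OPEN,np.ones((5,5)))
k,l,st,ce=cv2.connectedComponentsWithStats(m)
for i in range(1,k):
    if st[i,4]<300: continue
    P=W[l==i]; r=cv2.minAreaRect(P[:,:2].astype(np.float32))
    print(st[i].tolist(),np.round(np.nanmedian(P[:,2]),4),np.round(r[0],4),np.round(r[1],4),r[2])
s=manip.observe(); print(s["time"],np.round(s["ee_pos"],4),s["wrist_force"])
E
```

```text
[192, 157, 39, 40, 1396] 0.0656 [0.5269 0.2286] [0.0331 0.0395] 81.59151458740234
[249, 157, 34, 24, 502] 0.0653 [0.5268 0.1718] [0.032  0.0238] 80.8905258178711
[304, 157, 33, 38, 1206] 0.0599 [0.5114 0.1183] [0.0329 0.0389] 81.19261169433594
[357, 169, 33, 28, 569] 0.0656 [0.4986 0.0646] [0.0333 0.0292] 81.8758544921875
2.15 [0.5114 0.117  0.2527] [-1.1074822  -0.98542968  0.29759782]
```

View pics/w1.png

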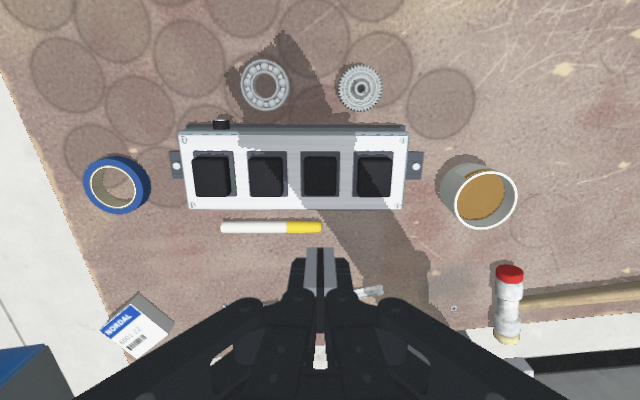

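The wrist view shows the target cap at (320,176), lower than its neighbours, measured at (0.5114, 0.1183, 0.060). The TCP is right over it. I'll descend to about 8 mm above, then tap gently.

Emit:
move_arm(moves=[{"fingers": 0,"slide": [0,-0.001,0.03],"angular": [0,0,0]},{"fingers": 0,"slide": [0,-0.001,0.06],"angular": [0,0,0]},{"fingers": 0,"slide": [0,-0.001,0.09],"angular": [0,0,0]},{"fingers": 0,"slide": [0,-0.001,0.12],"angular": [0,0,0]},{"fingers": 0,"slide": [0,-0.001,0.14],"angular": [0,0,0]},{"fingers": 0,"slide": [0,-0.001,0.155],"angular": [0,0,0]},{"fingers": 0,"slide": [0,-0.001,0.162],"angular": [0,0,0]},{"fingers": 0,"slide": [0,-0.001,0.162],"angular": [0,0,0]},{"fingers": 0,"slide": [0,-0.001,0.162],"angular": [0,0,0]},{"fingers": 0,"slide": [0,-0.001,0.162],"angular": [0,0,0]}])

```text
time: 3.15
ee_pos: [0.5128, 0.1189, 0.0924]
tcp_rot: [-0.0, 0.997, -0.072, 0.001]
wrist_force: [0.6, -0.4, 0.4]
opening: 0.0003
gripper_force: 0.0
```

Emit:
move_arm(moves=[{"fingers": 0,"slide": [0,0,0.002],"angular": [0,0,0]},{"fingers": 0,"slide": [0,0,0.004],"angular": [0,0,0]},{"fingers": 0,"slide": [0,0,0.006],"angular": [0,0,0]},{"fingers": 0,"slide": [0,0,0.006],"angular": [0,0,0]},{"fingers": 0,"slide": [0,0,0.006],"angular": [0,0,0]},{"fingers": 0,"slide": [0,0,0.006],"angular": [0,0,0]}])

```text
time: 3.75
ee_pos: [0.512, 0.1188, 0.0853]
tcp_rot: [0.0, 0.997, -0.071, 0.0]
wrist_force: [-0.1, 1.1, 0.6]
opening: 0.0002
gripper_force: 0.0
```

Emit:
move_arm(moves=[{"fingers": 0,"slide": [0,0,0.001],"angular": [0,0,0]},{"fingers": 0,"slide": [0,0,0.002],"angular": [0,0,0]},{"fingers": 0,"slide": [0,0,0.003],"angular": [0,0,0]},{"fingers": 0,"slide": [0,0,0.003],"angular": [0,0,0]},{"fingers": 0,"slide": [0,0,0.003],"angular": [0,0,0]}])

```text
time: 4.25
ee_pos: [0.512, 0.1187, 0.0824]
tcp_rot: [0.0, 0.997, -0.071, 0.0]
wrist_force: [-0.6, 0.5, 1.6]
opening: 0.0001
gripper_force: 0.8
```

Emit:
move_arm(moves=[{"fingers": 0,"slide": [0,0,0.0005],"angular": [0,0,0]},{"fingers": 0,"slide": [0,0,0.001],"angular": [0,0,0]},{"fingers": 0,"slide": [0,0,0.001],"angular": [0,0,0]},{"fingers": 0,"slide": [0,0,0.001],"angular": [0,0,0]}])

```text
time: 4.65
ee_pos: [0.512, 0.1188, 0.0821]
tcp_rot: [0.0, 0.997, -0.072, 0.0]
wrist_force: [-2.2, -1.5, 8.5]
opening: 0.0001
gripper_force: 4.1
```

The key stands firm at 8.5 N and sits low, so it is the latched one. Pressing it to the stop now.

Emit:
move_arm(moves=[{"fingers": 0,"slide": [0,0,0.001],"angular": [0,0,0]},{"fingers": 0,"slide": [0,0,0.002],"angular": [0,0,0]},{"fingers": 0,"slide": [0,0,0.003],"angular": [0,0,0]},{"fingers": 0,"slide": [0,0,0.004],"angular": [0,0,0]},{"fingers": 0,"slide": [0,0,0.005],"angular": [0,0,0]},{"fingers": 0,"slide": [0,0,0.0055],"angular": [0,0,0]},{"fingers": 0,"slide": [0,0,0.006],"angular": [0,0,0]},{"fingers": 0,"slide": [0,0,0.006],"angular": [0,0,0]},{"fingers": 0,"slide": [0,0,0.006],"angular": [0,0,0]}])

```text
time: 5.55
ee_pos: [0.5121, 0.1188, 0.0775]
tcp_rot: [0.001, 0.997, -0.072, 0.0]
wrist_force: [-6.3, -2.4, 18.2]
opening: -0.0002
gripper_force: 9.6
```

Emit:
move_arm(moves=[{"fingers": 0,"slide": [0,0,0.0005],"angular": [0,0,0]},{"fingers": 0,"slide": [0,0,0.001],"angular": [0,0,0]},{"fingers": 0,"slide": [0,0,0.001],"angular": [0,0,0]},{"fingers": 0,"slide": [0,0,0.001],"angular": [0,0,0]}])

```text
time: 5.95
ee_pos: [0.5122, 0.1188, 0.0774]
tcp_rot: [0.001, 0.997, -0.072, 0.0]
wrist_force: [-8.3, -2.0, 27.2]
opening: -0.0
gripper_force: 13.3
```

Emit:
move_arm(moves=[{"fingers": 0,"slide": [0,0,-0.005],"angular": [0,0,0]},{"fingers": 0,"slide": [0,0,-0.01],"angular": [0,0,0]},{"fingers": 0,"slide": [0,0,-0.02],"angular": [0,0,0]},{"fingers": 0,"slide": [0,0,-0.04],"angular": [0,0,0]},{"fingers": 0,"slide": [0,0,-0.07],"angular": [0,0,0]},{"fingers": 0,"slide": [0,0,-0.1],"angular": [0,0,0]},{"fingers": 0,"slide": [0,0,-0.13],"angular": [0,0,0]},{"fingers": 0,"slide": [0,0,-0.16],"angular": [0,0,0]},{"fingers": 0,"slide": [0,0,-0.18],"angular": [0,0,0]},{"fingers": 0,"slide": [0,0,-0.18],"angular": [0,0,0]},{"fingers": 0,"slide": [0,0,-0.18],"angular": [0,0,0]},{"fingers": 0,"slide": [0,0,-0.18],"angular": [0,0,0]}])

```text
time: 7.15
ee_pos: [0.5111, 0.1184, 0.2528]
tcp_rot: [0.0, 0.997, -0.071, -0.001]
wrist_force: [-0.4, -0.1, -0.6]
opening: -0.0002
gripper_force: 0.0
```

```bash
python3 - <<'E'
from h import *
c=read_camera("wrist"); cv2.imwrite("pics/w2.png",c["pixels"]); W=cloud(c)
g=c["pixels"].max(-1)
m=((g<60)&(W[...,2]>.05)&(W[...,2]<.075)).astype(np.uint8)
m=cv2.morphologyEx(m,cv2.MORPH_OPEN,np.ones((5,5)))
k,l,st,ce=cv2.connectedComponentsWithStats(m)
for i in range(1,k):
    if st[i,4]<300: continue
    P=W[l==i]; print(np.round(np.nanmedian(P,0),4))
s=manip.observe(); print(s["time"],np.round(s["ee_pos"],4),s["wrist_force"])
E
```

```text
[0.5288 0.2264 0.0656]
[0.5302 0.1728 0.0653]
[0.513  0.1187 0.0657]
[0.4988 0.0738 0.0656]
7.2 [0.5111 0.1184 0.2527] [-0.33147677  0.17272612  0.24812971]
```

View pics/w2.png

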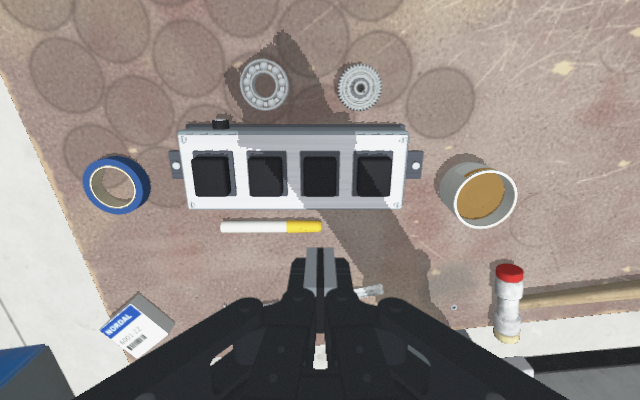

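All four caps (row 176, columns 211–374) now measure about 65.6 mm high. The bystanders are at the same pixels as before.

```bash
python3 -c "
from rig import manip
print(manip.sign_off())"
```

```text
the job is handed in; nothing more can be done
None
```

The latched key was the third from the row's +y end; I pressed it to its stop and let go, all four keys now stand fully up at about 65.6 mm, the free keys and bystanders were not touched, and the job is handed in.

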